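# Close the jar, lift it from its stand and tip it to test the lid

### The job

The wide-shouldered white jar in the wooden stand has its flat black lid only part of the way on: press the lid straight down until it is fully home while the jar stands in its well. Then draw the jar straight up, upright, until it is clear of the stand, tip it halfway onto its side (about 45 degrees, lid end up, in any direction) to see that the lid holds, and finish holding it still like that in the gripper, all of it at least 15 cm above the bench. Leave the bottle, the tin, the tiles and the hammer where they are.

Things in the scene. Friction and masses are not known exactly. Their poses are not given: they have to be found in the camera images.
- jar: White glazed jar, solid, 0.2 to 0.45 kg. Round body 52 mm in diameter, straight up to 76 mm, then a shoulder sloping in to 40 mm at 84 mm. Origin: centre of its underside; z up along its axis to the lid. Stands upright and loose (2 mm play all round) in any one of the stand's wells, underside 10 mm above the bench, so its body is bare from 40 to 86 mm above the bench. Yaw means nothing.
- lid (a joint): How far the jar's lid is pushed on, in m: 0 = fully proud, 0.006 = fully home; starts at 0 to 0.002. Stiff push fit: moves only under about 6 N along the jar's axis and stays where left; 10 to 15 N seats it. Pulling on the lid drags it back up, so hold the jar by its body.
- lid_top (a point): Centre of the top of the jar's lid, a flat black disc 44 mm in diameter and 12 mm thick, narrower than the jar's body. This point is 102 mm above the jar's underside when the lid is fully proud (joint 0), 96 mm when home.
- stand: Wooden block fixed to the bench, 90 mm (its x) by 290 mm (its y) by 40 mm high. Origin: centre of its underside, on the bench. Three round wells 56 mm in diameter and 30 mm deep, open at the top, in a row along its y at -90, 0 and +90 mm. Jar, bottle and tin stand in the three wells, in any order.
- bottle: Leave alone. White bottle with a thin pointed nozzle, 46 mm in diameter, 105 mm tall, loose in another well. Origin: centre of its underside, z up.
- tin: Leave alone. Low bare steel tin, 52 mm in diameter, 64 mm tall, loose in another well. Origin: centre of its underside, z up.
- tiles: Leave alone. Loose stack of cream tiles, 105 mm square and 46 mm tall, on the bench on the far side of the stand. Origin: centre of its underside, z up.
- hammer: Leave alone. Tile cutter's hammer lying on the bench to the right of the stand: wooden handle from x = -210 to 0 mm, steel head at x = 20 mm lying along y (200 mm long), 30 mm tall. Origin: on the underside of the handle, 20 mm short of the head's middle, z up.
There are look-alikes about, which are no part of the job. Leave any yellow look-alike of the jar alone.

How it is judged:
By the outcome, as a careful person would: the job done as asked, in the order asked, and still so for the second after the job is handed in, while the arm keeps its last pose, push and grip.
It also fails if it takes over 48 s, if anything falls off the work surface, if the arm or the gripper's body presses on something with over 40 N, if the wrist force passes 120 N, or if a joint passes its speed limit or range.

### The arm

A 6-joint arm with a two-finger parallel gripper is mounted at the origin on the work surface. World frame = base frame: x ahead of the robot, y to its left, z up, the work surface at z = 0. Lengths are in mm, angles in rad, forces in N, time in s.
With the tool pointing down it reaches from about 300 to 875 mm from the base axis. Payload 6.4 kg.
Tool frame: the origin (TCP) lies midway between the tips of the shut fingers; the grasp point (between the pads) lies env.grasp_offset behind it (env.grasp_offset is the distance from the TCP to the grasp point, in mm); z points along the fingers, y is the line along which they close (so a half turn about z gives the same grasp; the last joint's range is limited). The gripper opens to 85 mm and grips with 20 to 120 N. Pads are 22 mm wide; open, the fingers measure 114 mm over their backs; the gripper's body (76 mm by 85 mm) begins 54 mm behind the grasp point. The pads swing forward as they close: fully open they stand 13 mm farther back than shut.
Start: joints at [0.949, 0.181, 1.607, -0, 1.354, -0.206], TCP at [232.245, 526.026, 201.888] pointing down, gripper open.
Joint ranges: [-2.99, 2.99], [-0.89, 2.07], [0.3, 2.58], [-1.14, 4.28], [0, 2.63], [-3.12, 3.12]. Speed limits (rad/s): [2.57, 2.57, 3.01, 3.14, 3.14, 3.14].

### API

Orientations are given as [roll, pitch, yaw] about the fixed x, y, z axes, in that order (R = Rz(yaw) Ry(pitch) Rx(roll)).
In Python, from bench import env, cams, ticket gives the robot as it stands.
- The arm moves only by the tool carry_out, never from a script. Its argument "commands" is a list of rows, each a list of 6 numbers: the shift along the tool's x, y, z in m, then the turn, a rotation vector about the tool's x, y, z in rad. In form: [[x, y, z, wx, wy, wz], ...]. A call has 1 to 8 rows; each row is the pose to reach, as a shift and turn from the pose commanded when the call began, along the tool's axes at that moment; what a row does not reach only later rows make up. A row lasts 1/12 s, in which the tool goes at most 41.7 mm and 7.16 degrees, less where a joint would pass 70% of its speed; a pose out of reach is approached as far as the arm can. A call with a gripper value outside its range is refused whole. "hand" is the closure, from -1 (fully open) to 1 (shut), set as the call begins (left out, the last holds). The fingers move at their own pace and stop on an object; "squeeze" is the grip in N (left out, the last holds). Time passes only in rows, so rows that repeat a pose let the fingers close. It gives the time, the measured TCP pose, the force, the opening and the grip force at its end, in the units of the state.
- env.get_obs(): the state, without advancing time (a new reading comes with each control period).
- cams.get_image(name): name is "side" or "top" or "wrist"; returns (picture, depth): 400x640x3 uint8, red, green, blue; 400x640 float32, mm along the optical axis (not along the pixel's ray), 0 where there is no reading.
- cams.camera_model(name): a dict with "fx", "fy", "cx", "cy" (pixels), "T" (4x4, takes a point from camera to world coordinates); the wrist camera has in their place "mount" (4x4, takes a point from camera to tool coordinates, whose origin is the TCP and whose axes are the flange's). Camera axes: x right, y up, looking along -z (the intrinsics and any distortion apply to the point x, -y, -z); pixel columns grow to the right and rows downward; lengths in mm; the calibration is good to about 2 mm. The wrist camera is an equidistant fisheye: a pixel r from the principal point sees the ray r / f radians off the axis. A picture is of the moment at which its call begins: read the wrist's pose just before it. camera_model takes no time and is no camera call.
- ticket.hand_in(): hands the job in; it is judged then, once.
Trained networks look in the newest picture that a camera, given by its name, has taken for a name from the list of things; names that differ only in an ending like _2 or _b are one class to them, and where a whole thing is asked for, a point or a joint stands for the part that bears it (a point fixed in the world has none). Each returns a list of dicts, best first, with "conf" (0 to 1); they miss things now and then, are a little off and sometimes report something else, mostly with a low value. They report only what shows in the picture. A call takes as long as a camera call. They do not tell look-alikes from the thing itself.
- cams.recognise(camera, query): "centre" ([column, row] in pixels, amid what is visible of it).
- cams.outline_of(camera, query): "pixels" (400x640 bool, what is visible of it) and "centre" ([column, row] in pixels, amid what is visible of it).
- cams.spot_point(camera, query): "centre" ([column, row] in pixels: a listed point, or the origin of a listed thing).
The state is a dict: "time_s": time; "joint_positions": joint angles; "qd": joint speeds; "effort": joint torques, N m; "tcp_pos": TCP position; "tcp_rot": TCP orientation; "contact_force": force on the tool from outside, world axes, zero at the start; "wrist_torque": the same for the moment, N m; "grip_width": opening from 0.0 (shut) to 1.0 (fully open); "finger_force": force on a finger pad.
Only numpy, scipy, OpenCV 4.12 (cv2) and the standard library are available. Lean on these libraries where they do the work, as an engineer would, in place of code of your own. Each camera call takes 0.05 s, during which the arm holds its last target. There are 200 camera calls.

## Working session

There is one attempt and no reset: what is moved stays moved. The work goes in short steps, Python scripts to look and compute and a tool call to move; the robot and the scene stay as the last step left them, time stands still between calls to the robot, and variables do not carry over. Pictures are saved under pics/ and viewed, at most 10 in all, crops included, and the job is handed in when it is done.

Besides the shell and the picture viewer there is one more tool, called after ">>>" as a command line: name --pt "numbers of a row" for each row, then --argument value for the rest. carry_out: Moves the arm, as the interface text tells. Its arguments: {"type":"object","properties":{"commands":{"type":"array","items":{"type":"array","items":{"type":"number"}}},"hand":{"type":"number"},"squeeze":{"type":"number"}},"required":["commands"]}

```bash
ls; mkdir -p pics
python3 - <<'E'
from bench import env,cams,ticket
import cv2,numpy as np
print(env.get_obs(),env.grasp_offset)
ims=[]
for c in("side","top"):
    im,d=cams.get_image(c); np.savez(f"{c}.npz",im=im,d=d)
    m=cams.camera_model(c);print(c,m)
    for q in("jar","lid_top","bottle","tin","stand","hammer","tiles"):
        print(q,[(np.round(r["centre"]),round(r["conf"],2)) for r in cams.spot_point(c,q)][:3])
    cv2.imwrite(f"pics/{c}.png",im[...,::-1])
E
```

```text
pics
{'time_s': 0.0, 'joint_positions': array([ 9.48679873e-01,  1.81549422e-01,  1.60798184e+00, -1.88716296e-05,
        1.35376979e+00, -2.06297189e-01]), 'qd': array([ 2.48629451e-05, -4.95265047e-04,  8.57780543e-04, -2.17957803e-03,
       -7.23408818e-04, -1.73523082e-04]), 'effort': array([-1.54245910e-03, -4.44865930e+01, -3.51342452e+01, -4.01683037e-04,
        8.83716886e-03,  3.00581644e-05]), 'tcp_pos': array([231.90771817, 525.52434053, 200.9921102 ]), 'tcp_rot': array([-3.13991671e+00, -3.31911266e-04,  2.72577719e+00]), 'contact_force': array([-0.48820342, -0.83921834, -0.7420753 ]), 'wrist_torque': array([ 0.00164971, -0.00794507,  0.01122062]), 'finger_force': 0.0, 'grip_width': 1.0001847124903267} 18.700000000000003
side {'fx': 484.54368470805707, 'fy': 484.54368470805707, 'cx': 320.0655312443272, 'cy': 199.2749500015172, 'T': array([[ 8.56621882e-01,  3.17248428e-01, -4.06881292e-01,
         7.67914857e+01],
       [-5.15935986e-01,  5.22130209e-01, -6.79109787e-01,
        -1.01031272e+03],
       [-3.00149837e-03,  7.91665005e-01,  6.10948043e-01,
         9.1
[... 502 characters left out ...]
07324956622037, 'T': array([[-5.01652732e-03,  9.91636778e-01, -1.28962531e-01,
         4.67731151e+02],
       [-9.99436810e-01, -6.92839563e-04,  3.35497204e-02,
        -9.43084022e+01],
       [ 3.31797863e-02,  1.29058204e-01,  9.91081774e-01,
         1.08889925e+03],
       [ 0.00000000e+00,  0.00000000e+00,  0.00000000e+00,
         1.00000000e+00]])}
jar [(array([320., 195.]), 0.76), (array([318., 255.]), 0.62)]
lid_top [(array([324., 190.]), 0.81), (array([316., 258.]), 0.78)]
bottle [(array([355., 188.]), 0.72)]
tin [(array([285., 202.]), 0.55)]
stand [(array([282., 199.]), 0.71), (array([323., 195.]), 0.64)]
hammer [(array([447., 208.]), 0.85)]
tiles [(array([338., 123.]), 0.6)]
```

View pics/side.png

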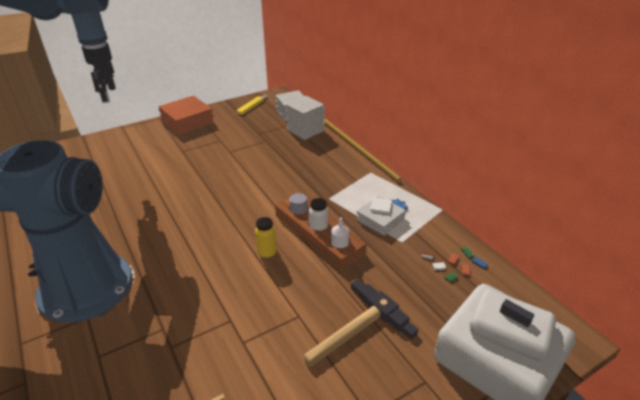

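View pics/top.png

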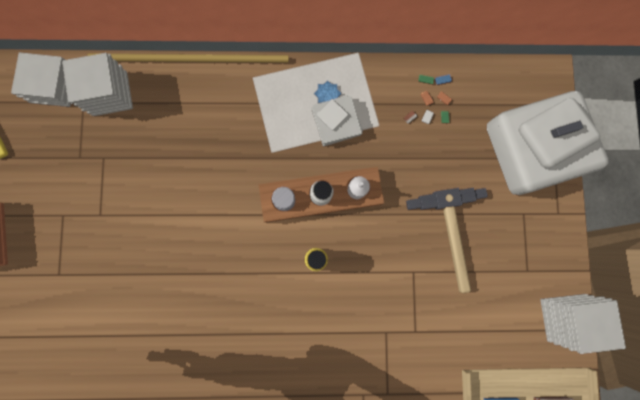

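The white jar is in the middle well: lid at (322,190) in top and (318,205) in side. The tin is left of it, the bottle to the right, and the yellow look-alike stands free at (316,259) in top. Next I'll measure positions.

```bash
cat > h.py <<'E'
import numpy as np
from bench import env,cams,ticket
def ray(c,p):
    m=cams.camera_model(c);T=m["T"]
    v=T[:3,:3]@np.array([(p[0]-m["cx"])/m["fx"],-(p[1]-m["cy"])/m["fy"],-1]);return T[:3,3],v
def atz(c,p,z):
    o,v=ray(c,p);return o+v*(z-o[2])/v[2]
def tri(a,b):
    A=[];B=[]
    for c,p in(("side",a),("top",b)):
        o,v=ray(c,p);v=v/np.linalg.norm(v);P=np.eye(3)-v[None].T@v[None];A.append(P);B.append(P@o)
    return np.linalg.lstsq(np.vstack(A),np.hstack(B),rcond=None)[0]
E
python3 - <<'E'
from h import *
import cv2
lid={}
for c,near in(("side",(318,206)),("top",(322,190))):
    f=np.load(c+".npz");im=f["im"].astype(int);d=f["d"]
    cams.get_image(c)
    for q in ("lid_top","bottle","tin","stand","jar"):
        for r in cams.outline_of(c,q)[:2]:
            px=r["pixels"];ys,xs=np.nonzero(px)
            dd=d[px];print(c,q,round(r["conf"],2),np.round(r["centre"],1),px.sum(),(xs.min(),xs.max(),ys.min(),ys.max()))
            if q=="stand" : print(cv2.minAreaRect(np.c_[xs,ys].astype(np.float32)))
    dark=(im.max(2)<70);m=np.zeros_like(dark);x,y=near;m[y-14:y+14,x-15:x+15]=1
    ys,xs=np.nonzero(dark&m);print("dark",len(xs),xs.mean(),ys.mean(),xs.min(),xs.max(),ys.min(),ys.max())
    for z in(106,110): print(atz(c,(xs.mean(),ys.mean()),z))
    # depth points
    mo=cams.camera_model(c);T=mo["T"]
    yy,xx=np.mgrid[:400,:640];P=np.stack([(xx-mo["cx"])/mo["fx"]*d,-(yy-mo["cy"])/mo["fy"]*d,-d],-1)@T[:3,:3].T+T[:3,3]
    s=dark&m;print("depth lid",np.median(P[s],0),np.percentile(P[s][:,2],[10,50,90,97]))
    if c=="top":
        w=np.zeros_like(dark);w[160:230,240:400]=1;s=w.astype(bool)&(P[...,2]>30)&(P[...,2]<50);q=P[s][:,:2].astype(np.float32)
        r=cv2.minAreaRect(q);print("stand",r,len(q),"dir",np.diff(cv2.boxPoints(r),axis=0))
E
```

```text
side lid_top 0.74 [316.1 206.5] 173 (np.int64(311), np.int64(326), np.int64(198), np.int64(210))
side lid_top 0.71 [325.6 235.9] 2214 (np.int64(275), np.int64(366), np.int64(199), np.int64(268))
side bottle 0.93 [340.5 237.5] 357 (np.int64(332), np.int64(349), np.int64(221), np.int64(247))
side tin 0.53 [301.6 205.3] 334 (np.int64(290), np.int64(307), np.int64(194), np.int64(214))
side stand 0.93 [323.3 236. ] 2181 (np.int64(275), np.int64(366), np.int64(199), np.int64(269))
((319.3873291015625, 230.14694213867188), (101.05253601074219, 36.69106674194336), 37.47617721557617)
side jar 0.84 [267.9 235.6] 672 (np.int64(256), np.int64(275), np.int64(217), np.int64(256))
side jar 0.62 [317.5 212.9] 570 (np.int64(309), np.int64(328), np.int64(197), np.int64(231))
dark 153 318.3333333333333 204.07843137254903 311 326 198 210
[ 597.61277968 -131.89363344  106.        ]
[ 595.02271259 -136.26205002  110.        ]
depth lid [ 594.08252477 -136.87159885  110.90548354] [106.70952825 110.90548354 113.08123688 113.64523422]
top lid_top 0.84 [324.1 189. ] 276 (np.int64(313), np.int64(331), np.int64
[... 437 characters left out ...]
12), (38.92664337158203, 121.49369812011719), 81.25383758544922)
top jar 0.92 [321.4 197.4] 461 (np.int64(310), np.int64(332), np.int64(181), np.int64(205))
top jar 0.58 [317.7 255.4] 419 (np.int64(304), np.int64(327), np.int64(249), np.int64(270))
dark 247 322.32793522267207 189.58704453441297 314 331 181 198
[ 598.99034061 -131.24512394  106.        ]
[ 598.45616912 -131.09480652  110.        ]
depth lid [ 597.60147053 -130.30992244  112.05648764] [109.86583007 112.05648764 114.06435908 115.65503927]
stand ((597.76171875, -129.614990234375), (90.73731994628906, 290.32867431640625), 8.619322776794434) 3288 dir [[  43.51123  -287.04968 ]
 [  89.712524   13.598694]
 [ -43.51123   287.04968 ]]
```

```bash
cat >> h.py <<'E'
from scipy.spatial.transform import Rotation as Ro
def go(pos,rpy,show=True):
    o=env.get_obs();R=Ro.from_euler("xyz",o["tcp_rot"]);G=Ro.from_euler("xyz",rpy)
    s=R.inv().apply(np.array(pos)-o["tcp_pos"])/1000;w=(R.inv()*G).as_rotvec()
    print("t",round(o["time_s"],2),"tcp",np.round(o["tcp_pos"],1),np.round(o["tcp_rot"],4),"F",np.round(o["contact_force"],1),"grip",round(o["grip_width"],3),round(o["finger_force"],1))
    print("row",np.round(s,4).tolist()+np.round(w,4).tolist())
YAW=np.pi/2+np.deg2rad(8.62)
E
python3 -c "
from h import *
go([598.5,-130.8,150],[np.pi,0,YAW])"
```

```text
t 1.4 tcp [232.2 526.  201.9] [-3.1416 -0.      2.7258] F [-0.2 -0.   0.4] grip 0.999 0.0
row [-0.6004, -0.4529, 0.0519, -0.0, 0.0, 1.0045]
```

>>> carry_out --pt "-0.6 -0.453 0 0 0 1.0045" --pt "-0.6 -0.453 0 0 0 1.0045" --pt "-0.6 -0.453 0 0 0 1.0045" --pt "-0.6 -0.453 0 0 0 1.0045" --pt "-0.6 -0.453 0 0 0 1.0045" --pt "-0.6 -0.453 0 0 0 1.0045" --pt "-0.6 -0.453 0 0 0 1.0045" --pt "-0.6 -0.453 0 0 0 1.0045" --hand 1 --squeeze 30

```text
time_s: 2.07
tcp_pos: [395.1, 233.1, 202.2]
tcp_rot: [3.141, -0.0, 1.72]
contact_force: [0.5, -0.3, -0.4]
grip_width: 0.004
finger_force: 0.0
```

```bash
python3 -c "
from h import *
go([598.5,-130.8,200],[np.pi,0,YAW])"
```

```text
t 2.07 tcp [395.1 233.1 202.2] [ 3.1407e+00 -2.0000e-04  1.7199e+00] F [ 0.5 -0.3 -0.4] grip 0.004 0.0
row [-0.3901, 0.1471, 0.0023, 0.0009, -0.0002, -0.0013]
```

>>> carry_out --pt "-0.39 0.147 0 0 0 0" --pt "-0.39 0.147 0 0 0 0" --pt "-0.39 0.147 0 0 0 0" --pt "-0.39 0.147 0 0 0 0" --pt "-0.39 0.147 0 0 0 0" --pt "-0.39 0.147 0 0 0 0" --pt "-0.39 0.147 0 0 0 0" --pt "-0.39 0.147 0 0 0 0"

```text
time_s: 2.73
tcp_pos: [559.5, -57.3, 202.0]
tcp_rot: [3.141, 0.0, 1.725]
contact_force: [0.5, -0.1, 0.4]
grip_width: 0.003
finger_force: 0.0
```

```bash
python3 -c "
from h import *
go([598.5,-130.8,150],[np.pi,0,YAW])"
```

```text
t 2.73 tcp [559.5 -57.3 202. ] [3.1412e+00 1.0000e-04 1.7254e+00] F [ 0.5 -0.1  0.4] grip 0.003 0.0
row [-0.0786, 0.0272, 0.052, 0.0004, 0.0001, 0.0041]
```

>>> carry_out --pt "-0.0785 0.027 0 0 0 0.004" --pt "-0.0785 0.027 0 0 0 0.004" --pt "-0.0785 0.027 0.052 0 0 0.004" --pt "-0.0785 0.027 0.052 0 0 0.004" --pt "-0.0785 0.027 0.052 0 0 0.004" --pt "-0.0785 0.027 0.052 0 0 0.004"

```text
time_s: 3.23
tcp_pos: [596.8, -127.7, 149.5]
tcp_rot: [-3.14, -0.001, 1.722]
contact_force: [0.1, 0.2, 0.8]
grip_width: 0.002
finger_force: 0.0
```

Run:
```python
from h import *
import cv2
go([598.5,-130.8,116],[np.pi,0,YAW])
o=env.get_obs();im,d=cams.get_image("wrist");cv2.imwrite("pics/w1.png",im[...,::-1]);np.savez("w1.npz",d=d)
m=cams.camera_model("wrist");print(m)
for q in("lid_top","jar","bottle","tin"):
    for r in cams.spot_point("wrist",q)[:2]:print(q,np.round(r["centre"],1),round(r["conf"],2))
R=Ro.from_euler("xyz",o["tcp_rot"])
def wz(p,z):
    v=np.array(p)-[m["cx"],m["cy"]];r=np.hypot(*v);t=r/m["fx"];u=v/r
    dc=np.array([np.sin(t)*u[0],-np.sin(t)*u[1],-np.cos(t)]);M=m["mount"]
    O=R.apply(M[:3,3])+o["tcp_pos"];D=R.apply(M[:3,:3]@dc);return O+D*(z-O[2])/D[2]
for r in cams.outline_of("wrist","lid_top")[:2]:
    p=r["pixels"];dd=d[p];print(r["centre"],r["conf"],p.sum(),wz(r["centre"],112))
```

```text
t 3.23 tcp [ 596.8 -127.7  149.5] [-3.1396e+00 -1.4000e-03  1.7223e+00] F [0.1 0.2 0.8] grip 0.002 0.0
row [-0.0033, 0.0013, 0.0335, -0.002, -0.0014, 0.0011]
{'fx': 309.70691628693146, 'fy': 309.70691628693146, 'cx': 322.2451000869569, 'cy': 201.5922860187208, 'mount': array([[ 5.61070614e-05,  9.53875085e-01,  3.00203797e-01,
         7.66452901e+01],
       [ 9.99999122e-01, -4.50918294e-04,  1.24586270e-03,
         1.47039040e+00],
       [ 1.32376477e-03,  3.00203464e-01, -9.53874273e-01,
        -1.71920541e+02],
       [ 0.00000000e+00,  0.00000000e+00,  0.00000000e+00,
         1.00000000e+00]])}
lid_top [140.1 172.6] 0.84
lid_top [326.4 221.5] 0.74
jar [325.5 188.9] 0.84
jar [187.2 154. ] 0.73
bottle [469.1 240.5] 0.74
tin [323.7  98.4] 0.94
tin [323.1 187.3] 0.6
[145.1, 171.1] 0.95 1970 [ 456.74275635 -113.27457884  112.        ]
[325.3, 219.3] 0.64 2736 [ 600.47815976 -129.80397514  112.        ]
```

View pics/w1.png

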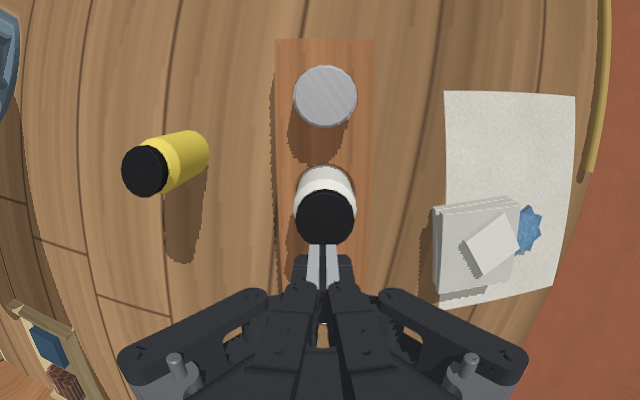

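The wrist view shows the black lid round (324,217), under and just beyond the shut fingertips. The white body is behind it and the tin is at (325,97). Position agrees with the top view to about 2 mm.

```bash
python3 -c "
from h import *
go([599,-130.5,118],[np.pi,0,YAW])"
```

```text
t 3.53 tcp [ 598.4 -128.2  151.7] [3.1393e+00 1.4000e-03 1.7228e+00] F [-0.4 -0.5  0.1] grip 0.001 0.0
row [-0.0023, 0.0002, 0.0337, 0.0023, 0.0014, 0.0016]
```

>>> carry_out --pt "-0.001 0 0.03 0 0 0" --pt "-0.001 0 0.033 0 0 0" --pt "-0.001 0 0.034 0 0 0" --pt "-0.001 0 0.035 0 0 0" --pt "-0.001 0 0.036 0 0 0" --pt "-0.001 0 0.036 0 0 0"

```text
time_s: 4.03
tcp_pos: [598.3, -129.8, 114.9]
tcp_rot: [3.14, 0.001, 1.722]
contact_force: [-0.5, -0.0, 1.0]
grip_width: 0.001
finger_force: 0.0
```

>>> carry_out --pt "0 0 0.001 0 0 0" --pt "0 0 0.001 0 0 0" --pt "0 0 0.002 0 0 0" --pt "0 0 0.002 0 0 0"

```text
time_s: 4.37
tcp_pos: [597.7, -129.6, 111.9]
tcp_rot: [3.142, 0.0, 1.722]
contact_force: [0.6, -0.6, 0.2]
grip_width: 0.001
finger_force: 0.0
```

>>> carry_out --pt "0 0 0.001 0 0 0" --pt "0 0 0.001 0 0 0" --pt "0 0 0.002 0 0 0" --pt "0 0 0.002 0 0 0"

```text
time_s: 4.7
tcp_pos: [597.6, -129.6, 109.7]
tcp_rot: [-3.141, -0.0, 1.722]
contact_force: [-0.5, 0.3, -0.7]
grip_width: -0.001
finger_force: 0.0
```

>>> carry_out --pt "0 0 0.001 0 0 0" --pt "0 0 0.001 0 0 0" --pt "0 0 0.001 0 0 0"

```text
time_s: 4.95
tcp_pos: [597.7, -129.5, 108.8]
tcp_rot: [-3.141, -0.0, 1.722]
contact_force: [-0.3, 0.3, 0.3]
grip_width: -0.0
finger_force: 0.0
```

>>> carry_out --pt "0 0 0.001 0 0 0" --pt "0 0 0.001 0 0 0" --pt "0 0 0.001 0 0 0"

```text
time_s: 5.2
tcp_pos: [597.7, -129.5, 107.8]
tcp_rot: [-3.141, -0.0, 1.722]
contact_force: [-0.4, -0.6, 0.0]
grip_width: -0.001
finger_force: 0.0
```

>>> carry_out --pt "0 0 0.001 0 0 0" --pt "0 0 0.001 0 0 0" --pt "0 0 0.001 0 0 0"

```text
time_s: 5.45
tcp_pos: [597.7, -129.5, 106.8]
tcp_rot: [-3.142, -0.0, 1.722]
contact_force: [1.0, 0.0, -0.5]
grip_width: 0.001
finger_force: 0.0
```

>>> carry_out --pt "0 0 0.001 0 0 0" --pt "0 0 0.001 0 0 0" --pt "0 0 0.001 0 0 0"

```text
time_s: 5.7
tcp_pos: [597.7, -129.6, 105.8]
tcp_rot: [-3.141, -0.0, 1.722]
contact_force: [1.2, 0.2, 0.7]
grip_width: -0.003
finger_force: 0.0
```

>>> carry_out --pt "0 0 0.0005 0 0 0" --pt "0 0 0.0005 0 0 0" --pt "0 0 0.0005 0 0 0"

```text
time_s: 5.95
tcp_pos: [597.7, -129.6, 105.4]
tcp_rot: [-3.142, 0.0, 1.722]
contact_force: [-0.9, -1.0, 0.9]
grip_width: 0.002
finger_force: 0.0
```

Run:
```python
from h import *
import cv2
im,d=cams.get_image("wrist");cv2.imwrite("pics/w2.png",im[150:350,200:450,::-1].repeat(2,0).repeat(2,1))
o=env.get_obs();print(o)
s,_=cams.get_image("side");cv2.imwrite("pics/s2.png",cv2.resize(s[140:280,230:400,::-1],None,fx=4,fy=4))
```

```text
{'time_s': 6.0, 'joint_positions': array([-4.07275066e-01,  3.58913853e-01,  1.59129788e+00,  1.35768287e-05,
        1.19136788e+00, -5.58294919e-01]), 'qd': array([-0.0003976 , -0.0013653 , -0.00013314,  0.0008312 ,  0.00027008,
        0.00081681]), 'effort': array([-9.48120505e-04, -5.05903351e+01, -3.24011743e+01, -4.14771057e-04,
        8.27699514e-04, -4.93414325e-05]), 'tcp_pos': array([ 597.73953428, -129.5632814 ,  105.39882937]), 'tcp_rot': array([ 3.14157491e+00, -3.78399331e-06,  1.72181115e+00]), 'contact_force': array([ 0.20987104, -0.70977564,  1.21519791]), 'wrist_torque': array([-0.01790829, -0.0174488 ,  0.01338209]), 'finger_force': 0.0, 'grip_width': -0.0043152979173231255}
```

View pics/w2.png

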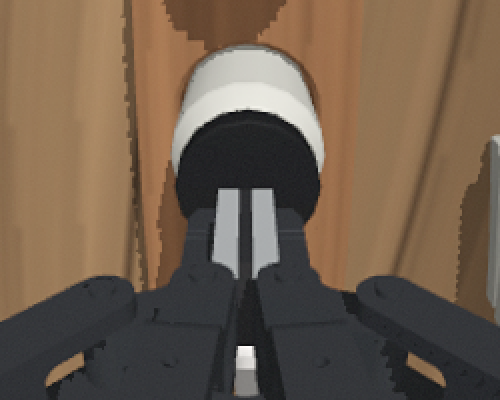

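View pics/s2.png

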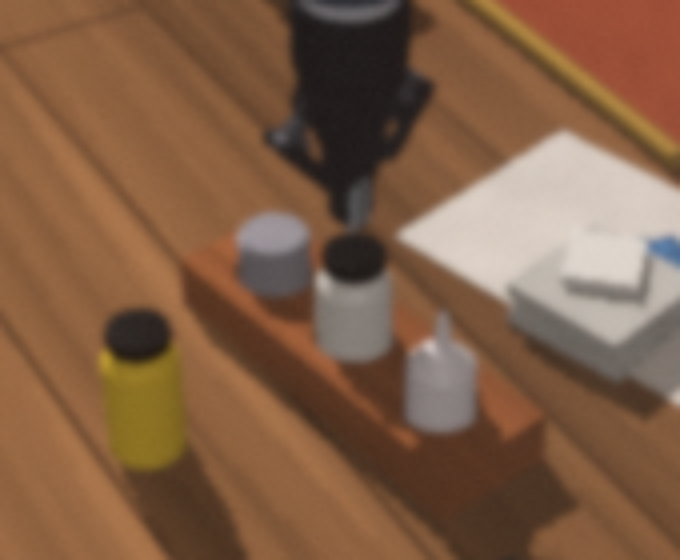

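The wrist crop shows the tips over the lid centre, at about (247,187) in the crop. The gap isn't clear, so I'll measure it with depth.

Run:
```python
from h import *
o=env.get_obs();im,d=cams.get_image("wrist");m=cams.camera_model("wrist");M=m["mount"]
yy,xx=np.mgrid[:400,:640];u=xx-m["cx"];v=yy-m["cy"];r=np.hypot(u,v)+1e-9;t=r/m["fx"]
k=np.tan(t)/r;P=np.stack([u*k*d,-v*k*d,-d],-1)@M[:3,:3].T+M[:3,3]
R=Ro.from_euler("xyz",o["tcp_rot"]);W=R.apply(P.reshape(-1,3)).reshape(P.shape)+o["tcp_pos"]
im=im.astype(int)
for n,(c,rw) in dict(lid1=(310,225),lid2=(325,215),lid3=(345,225),lid4=(325,232),shoulder=(325,200),tipL=(314,250),tipL2=(314,258),tipR=(332,250),tipR2=(332,246),stand=(275,220),tipl0=(313,246)).items():print(n,np.round(W[rw,c],1),np.round(P[rw,c],1),im[rw,c])
w=np.zeros((400,640),bool);w[200:262,285:362]=1
s=w&(im.max(2)<45)&(W[...,2]>95)&(W[...,2]<120)
q=W[s];print(len(q),np.percentile(q,[1,50,99],axis=0).round(1))
```

```text
lid1 [ 590.4 -120.4  111.3] [10.2 -5.8 -5.9] [36 36 39]
lid2 [ 598.  -112.9  111.4] [16.4  2.8 -6. ] [35 34 36]
lid3 [ 610.3 -117.1  111.9] [10.5 14.4 -6.5] [34 34 38]
lid4 [ 599.7 -123.5  111. ] [ 5.7  2.9 -5.6] [33 34 37]
shoulder [ 597.7 -110.1   91.6] [19.2  3.  13.8] [232 231 224]
tipL [ 593.5 -119.1  145.3] [ 11.   -2.6 -39.9] [170 173 174]
tipL2 [ 593.7 -119.1  153.3] [ 11.   -2.4 -47.9] [170 173 174]
tipR [ 602.  -118.2  144.4] [ 10.6   6.  -39. ] [170 173 175]
tipR2 [ 602.  -117.8  140.9] [ 11.    6.  -35.5] [172 175 177]
stand [ 562.4 -149.    40.3] [-13.9 -37.8  65.1] [159 114  79]
tipl0 [ 592.9 -119.1  141.1] [ 11.1  -3.2 -35.7] [171 174 176]
2620 [[ 579.8 -140.   103.9]
 [ 598.2 -123.1  111.5]
 [ 619.8 -109.7  112.8]]
```

Run:
```python
from h import *
o=env.get_obs();im,d=cams.get_image("wrist");m=cams.camera_model("wrist");M=m["mount"]
yy,xx=np.mgrid[:400,:640];u=xx-m["cx"];v=yy-m["cy"];r=np.hypot(u,v)+1e-9;t=r/m["fx"]
k=np.tan(t)/r;P=np.stack([u*k*d,-v*k*d,-d],-1)@M[:3,:3].T+M[:3,3]
for c in (302,314,323,332):
  for rw in range(234,272,3):print(c,rw,np.round(P[rw,c],1),im[rw,c])
```

```text
302 234 [  5.  -10.5  -7.1] [34 33 39]
302 237 [  2.6 -10.6  -5.9] [35 34 37]
302 240 [  0.6 -10.7  -5.7] [36 34 37]
302 243 [ -1.2 -10.7  -6.1] [33 32 36]
302 246 [ -3.  -10.7  -6.4] [38 38 39]
302 249 [ -4.8 -10.7  -6.8] [34 35 33]
302 252 [ -7.4 -10.9  -5.6] [35 34 36]
302 255 [  7.1  -8.6 -37.6] [54 56 59]
302 258 [  7.1  -8.4 -40.8] [51 53 56]
302 261 [  7.4  -8.1 -44.2] [53 55 59]
302 264 [  6.8  -8.1 -46.1] [55 58 61]
302 267 [  6.8  -7.9 -48.9] [55 58 61]
302 270 [  6.7  -7.7 -51.4] [52 53 58]
314 234 [ 4.8 -3.5 -6.5] [35 36 38]
314 237 [ 2.8 -3.6 -6.3] [36 34 37]
314 240 [ 0.1 -3.6 -4.5] [35 36 37]
314 243 [-1.2 -3.6 -5.9] [27 28 30]
314 246 [ 10.6  -2.7 -34.7] [172 175 176]
314 249 [  76.6    1.5 -171.9] [170 173 175]
314 252 [ 11.2  -2.5 -42.3] [170 173 174]
314 255 [ 11.   -2.5 -45. ] [170 173 174]
314 258 [ 10.7  -2.4 -47.3] [169 172 174]
314 261 [ 10.5  -2.4 -50. ] [170 173 174]
314 264 [ 11.   -2.3 -53.6] [170 173 175]
314 267 [ 10.4  -2.2 -55.2] [170 172 174]
314 270 [ 10.6  -2.1 -58.2] [170 173 174]
323 234 [ 4.4  1.7 -5.5] [35 37 40]
323 237 [ 2.8  1.7 -6.2] [32 34 
[... 248 characters left out ...]
 1.6 -48.7] [47 46 48]
323 261 [ 10.7   1.6 -50.3] [47 49 50]
323 264 [ 10.3   1.6 -52.4] [47 48 50]
323 267 [ 11.1   1.6 -56.3] [47 48 49]
323 270 [ 11.    1.6 -58.7] [48 48 52]
332 234 [ 4.8  6.9 -6.5] [34 34 36]
332 237 [ 2.4  7.  -5.4] [32 34 35]
332 240 [ 1.   7.  -6.4] [32 34 37]
332 243 [-0.7  7.  -7.1] [26 24 28]
332 246 [ 10.5   6.1 -34.3] [172 174 176]
332 249 [ 10.3   6.  -37.4] [170 173 174]
332 252 [ 11.1   5.9 -42.1] [170 174 175]
332 255 [ 10.6   5.8 -44.3] [170 174 175]
332 258 [ 10.4   5.7 -46.8] [171 174 175]
332 261 [ 10.8   5.6 -50.4] [170 173 174]
332 264 [ 10.4   5.6 -52.4] [171 174 175]
332 267 [ 10.6   5.5 -55.6] [170 173 175]
332 270 [ 10.5   5.4 -57.9] [170 173 175]
```

Depth shows the shut fingertips really end about 33 mm behind the reported TCP (tool z ≈ -33) and the lid top is at tool z ≈ -6. That leaves a gap of about 27 mm, so I'll go down carefully with a force check.

>>> carry_out --pt "0 -0.001 0.01 0 0 0" --pt "0 -0.001 0.018 0 0 0" --pt "0 -0.001 0.02 0 0 0" --pt "0 -0.001 0.022 0 0 0" --pt "0 -0.001 0.022 0 0 0"

```text
time_s: 6.57
tcp_pos: [596.4, -129.6, 82.7]
tcp_rot: [-3.141, -0.001, 1.722]
contact_force: [0.7, -0.2, -0.2]
grip_width: -0.0
finger_force: 0.0
```

>>> carry_out --pt "0 0 0.001 0 0 0" --pt "0 0 0.002 0 0 0" --pt "0 0 0.002 0 0 0"

```text
time_s: 6.82
tcp_pos: [597.0, -129.8, 81.8]
tcp_rot: [3.141, 0.0, 1.722]
contact_force: [-0.2, -0.3, 2.5]
grip_width: -0.001
finger_force: 1.0
```

>>> carry_out --pt "0 0 0.001 0 0 0" --pt "0 0 0.0015 0 0 0" --pt "0 0 0.0015 0 0 0"

```text
time_s: 7.07
tcp_pos: [597.2, -129.9, 80.7]
tcp_rot: [3.141, 0.001, 1.722]
contact_force: [-1.0, 0.9, 4.4]
grip_width: -0.001
finger_force: 2.4
```

>>> carry_out --pt "0 0 0.001 0 0 0" --pt "0 0 0.001 0 0 0" --pt "0 0 0.001 0 0 0"

```text
time_s: 7.32
tcp_pos: [597.2, -129.9, 79.7]
tcp_rot: [3.141, 0.001, 1.722]
contact_force: [-1.4, 0.4, 4.1]
grip_width: -0.002
finger_force: 2.5
```

>>> carry_out --pt "0 0 0.001 0 0 0" --pt "0 0 0.001 0 0 0" --pt "0 0 0.001 0 0 0"

```text
time_s: 7.57
tcp_pos: [597.2, -129.9, 78.7]
tcp_rot: [3.141, 0.001, 1.722]
contact_force: [-2.3, -0.0, 5.3]
grip_width: 0.001
finger_force: 2.6
```

>>> carry_out --pt "0 0 0.001 0 0 0" --pt "0 0 0.001 0 0 0" --pt "0 0 0.001 0 0 0"

```text
time_s: 7.82
tcp_pos: [597.2, -129.9, 77.7]
tcp_rot: [3.141, 0.001, 1.722]
contact_force: [-1.3, 0.2, 4.7]
grip_width: 0.002
finger_force: 2.6
```

>>> carry_out --pt "0 0 0.001 0 0 0" --pt "0 0 0.001 0 0 0" --pt "0 0 0.001 0 0 0"

```text
time_s: 8.07
tcp_pos: [597.2, -129.9, 76.7]
tcp_rot: [3.141, 0.001, 1.722]
contact_force: [-1.3, 0.1, 5.2]
grip_width: 0.0
finger_force: 2.6
```

>>> carry_out --pt "0 0 0.0007 0 0 0" --pt "0 0 0.0007 0 0 0" --pt "0 0 0.0007 0 0 0"

```text
time_s: 8.32
tcp_pos: [597.4, -130.0, 76.7]
tcp_rot: [3.14, 0.001, 1.722]
contact_force: [-2.6, 1.1, 7.7]
grip_width: 0.001
finger_force: 4.2
```

>>> carry_out --pt "0 0 0.0007 0 0 0" --pt "0 0 0.0007 0 0 0" --pt "0 0 0.0007 0 0 0"

```text
time_s: 8.57
tcp_pos: [597.8, -130.1, 76.7]
tcp_rot: [3.139, 0.001, 1.722]
contact_force: [-3.7, 1.1, 12.4]
grip_width: 0.002
finger_force: 6.0
```

>>> carry_out --pt "0 0 0.0005 0 0 0" --pt "0 0 0.0005 0 0 0" --pt "0 0 0.0008 0 0 0" --pt "0 0 0.0008 0 0 0"

```text
time_s: 8.9
tcp_pos: [598.3, -130.3, 76.8]
tcp_rot: [3.139, 0.002, 1.722]
contact_force: [-4.9, 0.1, 16.3]
grip_width: -0.001
finger_force: 8.1
```

>>> carry_out --pt "0 0 -0.005 0 0 0" --pt "0 0 -0.03 0 0 0" --pt "0 0 -0.07 0 0 0" --pt "0 0 -0.1 0 0 0" --pt "0 0 -0.1 0 0 0" --pt "0 0 -0.1 0 0 0" --hand 1

```text
time_s: 9.4
tcp_pos: [598.3, -130.3, 176.3]
tcp_rot: [3.137, 0.003, 1.722]
contact_force: [-0.3, 0.4, -0.9]
grip_width: 0.002
finger_force: 0.0
```

>>> carry_out --pt "0 0 0 0 0 0" --pt "0 0 0 0 0 0" --pt "0 0 0 0 0 0" --pt "0 0 0 0 0 0" --pt "0 0 0 0 0 0" --pt "0 0 0 0 0 0" --hand -1

```text
time_s: 9.9
tcp_pos: [596.5, -129.6, 173.1]
tcp_rot: [-3.141, -0.001, 1.722]
contact_force: [0.8, 0.0, 0.2]
grip_width: 0.847
finger_force: 0.0
```

```bash
cat >> h.py <<'E'
def wrist():
    o=env.get_obs();im,d=cams.get_image("wrist");m=cams.camera_model("wrist");M=m["mount"]
    yy,xx=np.mgrid[:400,:640];u=xx-m["cx"];v=yy-m["cy"];r=np.hypot(u,v)+1e-9
    k=np.tan(r/m["fx"])/r;P=np.stack([u*k*d,-v*k*d,-d],-1)@M[:3,:3].T+M[:3,3]
    R=Ro.from_euler("xyz",o["tcp_rot"]);W=R.apply(P.reshape(-1,3)).reshape(P.shape)+o["tcp_pos"]
    return im,P,W
E
python3 - <<'E'
from h import *
import cv2
go([598.5,-130.5,150],[np.pi,0,YAW])
im,P,W=wrist();cv2.imwrite("pics/w3.png",im[...,::-1])
near=(np.hypot(W[...,0]-598.5,W[...,1]+130.5)<35)&(im.max(2)<60)&(W[...,2]>95)&(W[...,2]<118)
q=W[near];print(len(q),np.percentile(q,[1,50,99],axis=0).round(1))
c,r=cv2.minEnclosingCircle(q[np.abs(q[:,2]-np.median(q[:,2]))<3][:,:2].astype(np.float32));print(c,r)
f=(P[...,2]<-15)&(P[...,2]>-80)&(np.abs(P[...,1])<70)&(np.abs(P[...,0])<12)
for s in(1,-1):
    g=P[f&(P[...,1]*s>0)];print(s,len(g),np.percentile(g,[1,50,99],axis=0).round(1))
E
```

```text
t 9.9 tcp [ 596.5 -129.6  173.1] [-3.1407e+00 -5.0000e-04  1.7218e+00] F [0.8 0.  0.2] grip 0.847 0.0
row [-0.0012, 0.0019, 0.0231, -0.0009, -0.0005, 0.0005]
2104 [[ 580.1 -150.8  100.3]
 [ 599.5 -129.6  105.8]
 [ 619.2 -110.   107.3]]
(599.9654541015625, -130.79498291015625) 21.80512237548828
1 2003 [[-10.6  37.  -78.7]
 [  6.9  37.9 -61.5]
 [ 11.6  50.8 -39.2]]
-1 2011 [[-10.5 -48.1 -78.8]
 [  6.9 -35.3 -61.6]
 [ 11.7 -34.4 -39.1]]
```

View pics/w3.png

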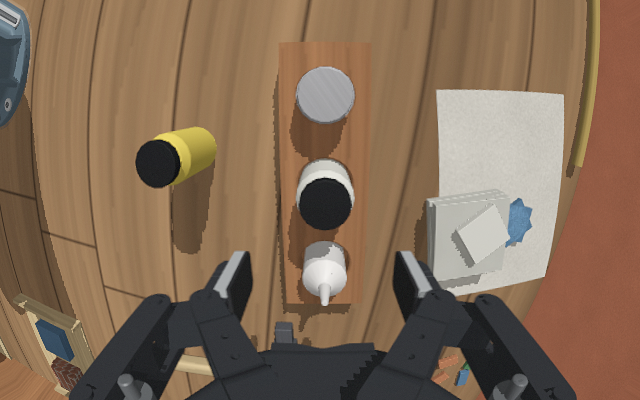

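The lid top now reads 105.8 mm, so it's home (16 N held). In the picture the jar lid is at (325,203), the bottle at (324,270), and the open pads straddle the row. Next I'll check clearance from the tiles.

Run:
```python
from h import *
im,P,W=wrist()
go([598.6,-130.9,120],[np.pi,0,YAW])
c=np.array([598.6,-130.9]);a=np.deg2rad(8.62);X=(W[...,:2]-c)@[np.cos(a),np.sin(a)];Y=(W[...,:2]-c)@[-np.sin(a),np.cos(a)]
t=(X>48)&(X<200)&(abs(Y)<120)&(W[...,2]>15)&(W[...,2]<75)
print("tiles",t.sum(),np.percentile(np.c_[X[t],Y[t],W[t][:,2]],[1,50,99],axis=0).round(0))
t2=t&(abs(Y)<40)&(X<120);print(t2.sum(), X[t2].min() if t2.any() else None, W[t2][:,2].max() if t2.any() else None)
for z in range(-130,-30,10):
    s=(P[...,2]>z)&(P[...,2]<z+10)&(abs(P[...,1])<130)&(abs(P[...,0])<60)
    if s.any():print(z,s.sum(),np.percentile(P[s][:,1],[1,99]).round(0),np.percentile(P[s][:,0],[1,99]).round(0))
```

```text
t 10.0 tcp [ 596.7 -129.7  173.4] [-3.1413e+00 -2.0000e-04  1.7218e+00] F [-0.4  0.6  1.1] grip 0.995 0.0
row [-0.0015, 0.0017, 0.0534, -0.0003, -0.0002, 0.0005]
tiles 4550 [[ 125. -116.   19.]
 [ 162.  -56.   36.]
 [ 199.  -17.   47.]]
0 None None
-130 8233 [-67.  69.] [ 3. 20.]
-120 8740 [-67.  69.] [-10.  18.]
-110 6331 [-67.  70.] [-11.  17.]
-100 5587 [-68.  71.] [-11.  15.]
-90 1703 [-66.  69.] [ 6. 14.]
-80 1190 [-50.  52.] [-7. 12.]
-70 1242 [-51.  54.] [-11.  11.]
-60 1049 [-51.  54.] [-11.  11.]
-50 665 [-50.  52.] [-11.  11.]
-40 10 [-39.  41.] [-9.  7.]
```

>>> carry_out --pt "-0.0015 0.0018 0.02 0 0 0" --pt "-0.0015 0.0018 0.05 0 0 0" --pt "-0.0015 0.0018 0.075 0 0 0" --pt "-0.0015 0.0018 0.1 0 0 0" --pt "-0.0015 0.0018 0.1 0 0 0"

```text
time_s: 10.42
tcp_pos: [594.8, -129.3, 68.1]
tcp_rot: [-3.133, -0.005, 1.722]
contact_force: [-1.8, 0.5, -0.9]
grip_width: 0.995
finger_force: 0.0
```

>>> carry_out --pt "0 0 0.02 0 0 0" --pt "0 0 0.035 0 0 0" --pt "0 0 0.048 0 0 0" --pt "0 0 0.055 0 0 0" --pt "0 0 0.056 0 0 0" --pt "0 0 0.056 0 0 0"

```text
time_s: 10.92
tcp_pos: [598.9, -131.0, 18.0]
tcp_rot: [-3.142, 0.0, 1.722]
contact_force: [-0.3, 0.2, -0.4]
grip_width: 1.0
finger_force: 0.0
```

Run:
```python
from h import *
import cv2
go([598.6,-130.9,17],[np.pi,0,YAW])
im,P,W=wrist();s,_=cams.get_image("side")
a=cv2.resize(s[150:260,260:380,::-1],(480,440));b=im[:,160:480,::-1]
cv2.imwrite("pics/g.png",np.hstack([a[:400],b]))
```

```text
t 10.92 tcp [ 598.9 -131.    18. ] [-3.1416  0.      1.7219] F [-0.3  0.2 -0.4] grip 1.0 0.0
row [0.0001, -0.0003, 0.001, -0.0, 0.0, 0.0006]
```

View pics/g.png

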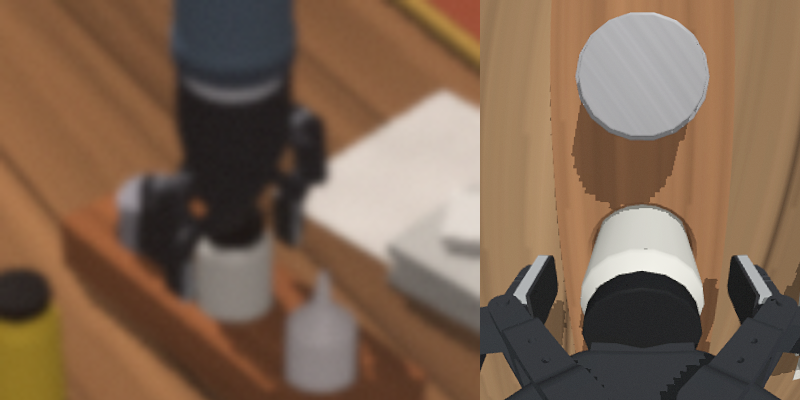

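The pads straddle the jar: in the wrist half they are at x≈540 and 740, with the jar in between. The lid is clear of the palm, since the force is zero. Closing now.

>>> carry_out --pt "0 0 0 0 0 0" --pt "0 0 0 0 0 0" --pt "0 0 0 0 0 0" --pt "0 0 0 0 0 0" --pt "0 0 0 0 0 0" --pt "0 0 0 0 0 0" --pt "0 0 0 0 0 0" --pt "0 0 0 0 0 0" --hand 1 --squeeze 60

```text
time_s: 11.68
tcp_pos: [599.2, -131.2, 18.7]
tcp_rot: [3.141, 0.001, 1.722]
contact_force: [-2.4, 0.0, 6.1]
grip_width: 0.596
finger_force: 62.9
```

>>> carry_out --pt "0 0 -0.003 0 0 0" --pt "0 0 -0.008 0 0 0" --pt "0 0 -0.015 0 0 0" --pt "0 0 -0.023 0 0 0" --pt "0 0 -0.03 0 0 0" --pt "0 0 -0.03 0 0 0"

```text
time_s: 12.18
tcp_pos: [600.2, -131.5, 50.0]
tcp_rot: [3.139, 0.002, 1.722]
contact_force: [0.8, -0.7, -2.4]
grip_width: 0.595
finger_force: 62.8
```

>>> carry_out --pt "0 0 -0.01 0 0 0" --pt "0 0 -0.03 0 0 0" --pt "0 0 -0.06 0 0 0" --pt "0 0 -0.09 0 0 0" --pt "0 0 -0.12 0 0 0" --pt "0 0 -0.15 0 0 0" --pt "0 0 -0.18 0 0 0" --pt "0 0 -0.2 0 0 0"

```text
time_s: 12.85
tcp_pos: [599.4, -131.2, 251.8]
tcp_rot: [3.138, 0.002, 1.722]
contact_force: [0.6, -1.4, -3.5]
grip_width: 0.592
finger_force: 63.2
```

>>> carry_out --pt "0 0 -0.03 0 0 0" --pt "0 0 -0.06 0 0 0" --pt "0 0 -0.09 0 0 0" --pt "0 0 -0.11 0 0 0" --pt "0 0 -0.12 0 0 0" --pt "0 0 -0.12 0 0 0" --pt "0 0 -0.12 0 0 0"

```text
time_s: 13.43
tcp_pos: [598.5, -130.8, 367.0]
tcp_rot: [-3.141, -0.0, 1.722]
contact_force: [0.0, -0.2, -3.5]
grip_width: 0.587
finger_force: 63.2
```

Run:
```python
from h import *
import cv2
go([598.6,-130.9,300],[np.pi,0,YAW]);print(env.get_obs()["joint_positions"].round(2))
im,P,W=wrist();s,_=cams.get_image("side")
cv2.imwrite("pics/l.png",np.hstack([s[60:260,240:440,::-1].repeat(2,0).repeat(2,1),im[:,160:480,::-1]]))
```

```text
t 13.43 tcp [ 598.5 -130.8  367. ] [-3.1410e+00 -3.0000e-04  1.7218e+00] F [ 0.  -0.2 -3.5] grip 0.587 63.2
row [-0.0001, 0.0001, 0.067, -0.0006, -0.0003, 0.0005]
[-0.41  0.19  1.28 -0.    1.68 -0.56]
```

View pics/l.png

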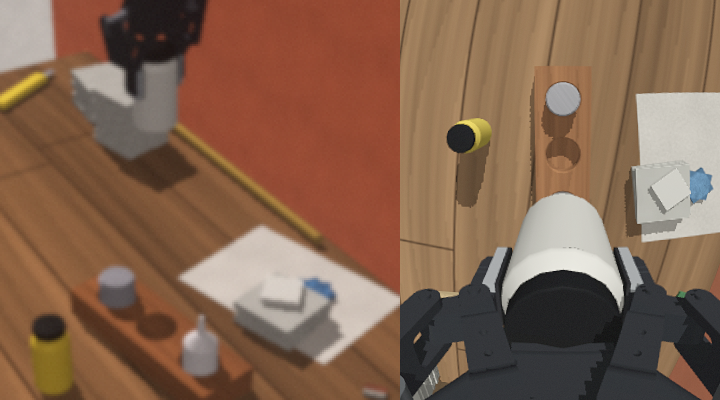

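Jar lifted clear of an empty well, upright; tin, bottle and tiles are unmoved. The grip width drifted slightly, so I'll check for slip.

```bash
cat >> h.py <<'E'
def slip():
    im,P,W=wrist()
    s=(im.max(2)<45)&(abs(P[...,1]-1.3)<15)&(P[...,0]>5)&(P[...,0]<25)&(P[...,2]>-100)&(P[...,2]<-75)
    print("lid tool z",s.sum(),np.percentile(P[s][:,2],[5,50,95]).round(1) if s.any() else None)
    w=(im.min(2)>190)&(abs(P[...,1]-1.3)<40)&(P[...,2]>-100)&(P[...,2]<40);p=P[w];print("white",len(p),np.percentile(p,[1,50,99],axis=0).round(1).tolist())
E
python3 - <<'E'
from h import *
slip()
for i in range(6): cams.get_image("top")
slip();o=env.get_obs();print(o["grip_width"],o["finger_force"])
E
```

```text
lid tool z 4219 [-87.8 -86.8 -78.7]
white 4882 [[6.5, -16.7, -74.0], [22.8, 4.9, -66.1], [25.6, 24.1, 2.7]]
lid tool z 4211 [-87.8 -86.8 -78.8]
white 4869 [[7.0, -16.8, -74.1], [22.7, 4.9, -65.9], [25.7, 24.0, 2.7]]
0.5909975512778463 63.20263098925352
```

>>> carry_out --pt "0 0 0 -0.05 0 0" --pt "0 0 0 -0.13 0 0" --pt "0 0 0 -0.22 0 0" --pt "0 0 0 -0.31 0 0" --pt "0 0 0 -0.4 0 0" --pt "0 0 0 -0.47 0 0" --pt "0 0 0 -0.52 0 0" --pt "0 0 0 -0.54 0 0"

```text
time_s: 14.6
tcp_pos: [597.4, -130.9, 367.0]
tcp_rot: [2.601, -0.0, 1.721]
contact_force: [-1.1, 0.3, -3.6]
grip_width: 0.593
finger_force: 63.6
```

>>> carry_out --pt "0 0 0 -0.03 0 0" --pt "0 0 0 -0.09 0 0" --pt "0 0 0 -0.16 0 0" --pt "0 0 0 -0.21 0 0" --pt "0 0 0 -0.24 0 0" --pt "0 0 0 -0.245 0 0" --pt "0 0 0 -0.245 0 0" --pt "0 0 0 -0.245 0 0"

```text
time_s: 15.27
tcp_pos: [599.0, -131.1, 368.2]
tcp_rot: [2.357, 0.001, 1.722]
contact_force: [-0.1, 0.1, -2.9]
grip_width: 0.595
finger_force: 63.7
```

>>> carry_out --pt "0 0 0 0 0 0" --pt "0 0 0 0 0 0" --pt "0 0 0 0 0 0" --pt "0 0 0 0 0 0" --pt "0 0 0 0 0 0" --pt "0 0 0 0 0 0"

```text
time_s: 15.77
tcp_pos: [598.8, -130.9, 367.7]
tcp_rot: [2.357, 0.0, 1.722]
contact_force: [0.1, 0.7, -3.4]
grip_width: 0.596
finger_force: 63.7
```

Run:
```python
from h import *
import cv2
go([598.6,-130.9,300],[np.pi,0,YAW]);slip()
o=env.get_obs();print(Ro.from_euler("xyz",o["tcp_rot"]).as_matrix()[:,2],np.abs(o["qd"]).max())
im,_=cams.get_image("wrist");s,_=cams.get_image("side")
cv2.imwrite("pics/f.png",np.hstack([s[60:260,240:440,::-1].repeat(2,0).repeat(2,1),im[:,160:480,::-1]]))
```

```text
t 15.77 tcp [ 598.8 -130.9  367.7] [2.3567 0.     1.722 ] F [ 0.1  0.7 -3.4] grip 0.596 63.7
row [-0.0, -0.048, 0.0478, 0.7849, -0.0003, 0.0007]
lid tool z 4209 [-86.9 -85.8 -77.9]
white 5004 [[7.5, -9.7, -73.1], [22.5, 7.2, -58.8], [25.6, 24.0, 4.8]]
[ 0.69872741  0.10632855 -0.70744204] 0.0031910233340496897
```

View pics/f.png

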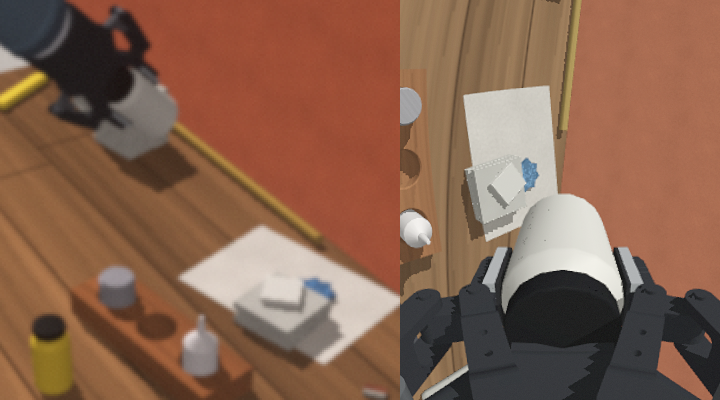

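The jar is held at 45°, lid end up, with the other things in place. One quick creep check, then I hand in.

Run:
```python
from h import *
for i in range(12): cams.get_image("top")
slip();o=env.get_obs();print(o["time_s"],o["grip_width"],np.abs(o["qd"]).max())
print(ticket.hand_in())
```

```text
lid tool z 4213 [-86.9 -85.8 -77.9]
white 4998 [[7.5, -9.7, -73.0], [22.6, 7.1, -59.1], [25.6, 23.9, 4.7]]
16.5667 0.5948518189817152 0.0021541874341426638
the job is handed in; nothing more can be done
None
```

The lid is pressed fully home, and the jar was drawn straight up and tipped 45° lid end up; it is held still more than 30 cm above the bench and handed in at 16.6 s, with no verdict shown.

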